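# Steady the rocking drawer chest with a wedge

## Task

The low drawer chest rocks on its one short foot. Press down on its top above the short foot to feel it rock, push the wooden wedge along the bench under that foot until it is snug, then press firmly on the same corner again for a moment to prove that it no longer rocks. Only press and push with the fingertips: nothing is lifted or carried, the chest stays in its place, the other things are left alone, and the wedge is left under the foot with the chest level.

Things in the scene. Friction and masses are not known exactly. Their poses are not given: they have to be found in the camera images.
- chest: low wooden drawer chest standing loose on the bench, 2 to 3 kg; lid 208 (x) x 248 (y) mm, its flat clear top 92 mm above the bench. Three brass-knobbed drawer fronts face its +x, away from the robot. Four feet 26 x 26 mm at x = +-80, y = +-100 mm: three 22 mm tall, the one at (+80, +100) 8 mm shorter, hanging in the air. Origin: centre of its base at bench level, z up
- short_foot (a point): centre of the underside of the chest's short foot, 8 mm above the bench while the chest is level; axes as the chest's. The foot reaches 13 mm to each side; the chest's side wall stands 20 mm out in +y, the lid 24 mm
- corner (a point): where to press: point on the chest's top straight above the short foot, 24 mm in from both lid edges. A downward press of about 2 to 3 N here rocks the chest about the two neighbouring feet by about 0.06 rad, until the short foot meets the bench (about 8 mm); it rocks back when released
- wedge: plain wooden wedge, about 120 g, lying loose on the bench on the chest's +y side, about in line with the short foot, thin end (own -y) towards it; 110 long (y) x 40 wide (x) mm, height growing evenly from 3 mm at the -y end to 20 mm at the +y end. Origin: centre of its flat underside
- wedge_end (a point): centre of the wedge's upright thick end face (40 x 20 mm), 10 mm above the bench. Pushed here along the wedge's -y it slides with about 1 N; once its slope meets the foot's outer edge, some 32 mm in, the push climbs steeply: about 8 N makes it snug without lifting the chest. It does not slip back
- heel: not part of the job: stack of leather heel lifts, 52 x 60 x 28 mm block; origin on its underside
- tin: not part of the job: round flat polish tin, diameter 76, height 26 mm; origin on its underside
- last: not part of the job: wooden shoe last, about 215 x 56 x 62 mm; origin on its underside
- hammer: not part of the job: hammer lying on its side, about 260 mm long, its origin under it
- awl: not part of the job: awl with a wooden handle, about 150 mm long; origin on its underside
- spool: not part of the job: wooden thread spool, diameter 44, height 50 mm; origin on its underside
- tray: not part of the job: wooden nail tray with four compartments, 120 x 160 x 35 mm; origin on its underside
Mind the look-alikes: they are no part of the job. Leave any purple or red look-alike of the wedge alone.

How it is judged (in metres and radians):
On the way, in this order (a step that is already met when the one before it is completed fails the run):
1. the chest rocks under a press on its top above the short foot (angle between chest's own z axis and vertical above 0.03 rad and contact force between the fingers and chest above 0.5 N and horizontal distance between the grasp point and corner below 0.05 m), for 0.1 s.
2. the thin end of the wedge lies under the short foot (x of wedge in the frame of short_foot between -0.03 and 0.03 m and y of wedge in the frame of short_foot between 0 and 0.06 m), for 0.2 s.
3. pressed with more than 5 N above the short foot, the chest stays level (all of step 2 and contact force between the fingers and chest above 5 N and horizontal distance between the grasp point and corner below 0.05 m and angle between chest's own z axis and vertical below 0.015 rad), for 0.3 s.
At the end, for the whole second after the job is handed in: the wedge lies on the bench under the short foot (its middle within 30 mm sideways of the foot's centre and 0 to 60 mm outside it), the chest is level within 0.015 rad (about 2 mm of rock at the corner), and both are at rest (all of step 2 and angle between chest's own z axis and vertical below 0.015 rad and height (world z) of wedge below 0.006 m and linear speed of each of chest, wedge below 0.01 m/s); the robot touches nothing.
It fails at once if the wedge is lifted or tipped up instead of pushed along the bench (height (world z) of wedge above 0.012 m or angle between wedge's own z axis and vertical above 0.25 rad).
It fails at once if the chest is lifted, tipped far over or shoved more than 30 mm (distance of chest from where it was at the start of the episode above 0.03 m or height (world z) of chest above 0.02 m or angle between chest's own z axis and vertical above 0.15 rad).
It fails at once if another thing on the bench is moved by more than 30 mm (distance of any of heel, tin, last, hammer, awl, spool, tray from where it was at the start of the episode above 0.03 m).
It also fails if it takes over 54 s, if anything falls off the work surface, if the arm or the gripper's body presses on something with over 40 N, if the wrist force passes 120 N, or if a joint passes its speed limit or range.

## Robot

A 6-joint arm with a two-finger parallel gripper is mounted at the origin on the work surface. World frame = base frame: x ahead of the robot, y to its left, z up, the work surface at z = 0. Lengths are in mm, angles in rad, forces in N, time in s.
With the tool pointing down it reaches from about 350 to 975 mm from the base axis. Payload 7.1 kg.
Tool frame: the origin (TCP) lies midway between the tips of the shut fingers; the grasp point (between the pads) lies 19 mm behind it (ctrl.grip_depth is the distance from the TCP to the grasp point, in mm); z points along the fingers, y is the line along which they close (so a half turn about z gives the same grasp; the last joint's range is limited). The gripper opens to 88 mm and grips with 3 to 60 N. Pads are 20 mm wide; open, the fingers measure 115 mm over their backs; the gripper's body (75 mm by 178 mm) begins 61 mm behind the grasp point.
Start: joints at [-1.336, 0.423, 1.63, -0, 1.089, -0.019], TCP at [156.946, -604.957, 222.675] pointing down, gripper open.
Joint ranges: [-3, 3], [-0.9, 2.11], [0.09, 2.58], [-1.31, 4.45], [0.11, 2.69], [-2.54, 2.54]. Speed limits (rad/s): [2.39, 2.39, 3.01, 3.14, 3.14, 3.14].

## Interface

Orientations are given as a rotation vector (axis times angle).
In Python, from workcell import ctrl, cams gives the robot as it stands.
- The arm moves only by the tool move_arm, never from a script. Its argument "steps" is a list of rows, each a list of 3 entries, a list of its own where there are three numbers: the shift along the tool's x, y, z in units of 25 mm (1.0 is 25 mm), then the turn about the tool's z in units of 5 degrees (1.0 is 5 degrees), then the closure, from 0 (fully open) to 1 (shut). A call has 1 to 20 rows; each row shifts and turns the commanded pose from where the row before left it, along the tool's axes as they then stand; what a row does not reach is not made up. A row lasts 1/12 s, in which the tool goes at most 41.7 mm and 7.16 degrees, less where a joint would pass 70% of its speed; a pose out of reach is approached as far as the arm can. A call is refused whole if a number of a shift passes 1 or a number of a turn 1, either way. A call with a gripper value outside its range is refused whole. The fingers move at their own pace and stop on an object; the grip force is fixed at half the most. Time passes only in rows, so rows that do not move let the fingers close. It gives the time, the measured TCP pose, the force, the opening and the grip force at its end, in the units of the state.
- ctrl.get_obs(): the state, without advancing time (a new reading comes with each control period).
- cams.get_image(name): name is "scene" or "side" or "wrist"; returns a dict with "image" (420x560x3 uint8, red, green, blue), "camera_matrix" (3x3 intrinsics, pixels), "xyz" and "rotation" of the camera in the world; the wrist camera has in their place "mount" (4x4, takes a point from camera to tool coordinates, whose origin is the TCP and whose axes are the flange's). Camera axes: x right, y down, z forward; pixel columns grow to the right and rows downward; lengths in mm; the calibration is good to about 2 mm. A picture is of the moment at which its call begins: read the wrist's pose just before it. There is no depth.
- ctrl.close_job(): hands the job in; it is judged then, once.
Trained networks look in the newest picture that a camera, given by its name, has taken for a name from the list of things; names that differ only in an ending like _2 or _b are one class to them, and where a whole thing is asked for, a point or a joint stands for the part that bears it (a point fixed in the world has none). Each returns a list of dicts, best first, with "p" (0 to 1); they miss things now and then, are a little off and sometimes report something else, mostly with a low value. They report only what shows in the picture. A call takes as long as a camera call. They do not tell look-alikes from the thing itself.
- cams.boxes_of(camera, thing): "rect" ([centre column, centre row, width, height] in pixels, round what is visible of it).
- cams.cut_out(camera, thing): "pixels" (420x560 bool, what is visible of it) and "rect" ([centre column, centre row, width, height] in pixels, round what is visible of it).
The state is a dict: "t": time; "qpos": joint angles; "qvel": joint speeds; "joint_torque": joint torques, N m; "ee_pos": TCP position; "orientation": TCP orientation; "ft_force": force on the tool from outside, world axes, zero at the start; "moment": the same for the moment, N m; "width": finger opening in mm; "grasp_force": force on a finger pad.
Only numpy, scipy, OpenCV 4.12 (cv2) and the standard library are available. Lean on these libraries where they do the work, as an engineer would, in place of code of your own. Each camera call takes 0.05 s, during which the arm holds its last target. There are 200 camera calls.

## Working session

There is one attempt and no reset: what is moved stays moved. The work goes in short steps, Python scripts to look and compute and a tool call to move; the robot and the scene stay as the last step left them, time stands still between calls to the robot, and variables do not carry over. Pictures are saved under pics/ and viewed, at most 10 in all, crops included, and the job is handed in when it is done.

Besides the shell and the picture viewer there is one more tool, called in YAML: its name, and indented under it one key for each argument. move_arm: Moves the arm, as the interface text tells. Its arguments: {"type":"object","properties":{"steps":{"type":"array"}},"required":["steps"]}

```bash
mkdir -p pics; cat > h.py <<'E'
import numpy as np, cv2
from workcell import ctrl, cams
def snap(n,f=None):
    d=cams.get_image(n)
    if f: cv2.imwrite(f,d["image"][:,:,::-1])
    return d
def ray(d,u,v,z):
    r=np.array(d["rotation"])
    r=r if r.shape==(3,3) else cv2.Rodrigues(r)[0]
    k=r@np.linalg.inv(d["camera_matrix"])@[u,v,1]; o=np.array(d["xyz"])
    return o+k*(z-o[2])/k[2]
def proj(d,p):
    r=np.array(d["rotation"]); r=r if r.shape==(3,3) else cv2.Rodrigues(r)[0]
    q=np.array(d["camera_matrix"])@(r.T@(np.array(p)-np.array(d["xyz"]))); return q[:2]/q[2]
E
python3 - <<'E'
from h import *
a=snap("scene","pics/a.png");b=snap("side","pics/b.png")
for n,d in(("scene",a),("side",b)):
    print(n,d["xyz"],d["rotation"])
    for t in("chest","wedge"):
        print(t,[(x["rect"],round(x["p"],2)) for x in cams.boxes_of(n,t)])
print(ctrl.get_obs())
E
```

```text
scene [1459.78747895 -132.15048368 1033.46436192] [-1.91373158 -1.61408943  0.65100668]
chest [([244.9, 202.5, 88.0, 67.2], 0.68)]
wedge [([369.5, 218.2, 36.3, 16.6], 0.93), ([310.6, 290.6, 39.9, 23.9], 0.63), ([312.8, 226.8, 36.6, 11.7], 0.61)]
side [ 219.7539305   762.19593148 1022.76747312] [-0.6118111   2.73252479 -1.02036701]
chest [([315.8, 187.3, 106.0, 91.0], 0.56)]
wedge [([256.7, 229.1, 35.0, 25.1], 0.75), ([200.6, 194.1, 26.7, 32.9], 0.7), ([227.4, 281.2, 45.4, 28.6], 0.64)]
{'t': 0.3, 'qpos': array([-1.33600558e+00,  4.23333974e-01,  1.63011119e+00,  1.85138751e-05,
        1.08861031e+00, -1.89830886e-02]), 'qvel': array([ 0.00045421, -0.00156684, -0.00106522,  0.00110868,  0.00083324,
       -0.00161234]), 'joint_torque': array([-3.21436737e-04, -5.44063425e+01, -2.73541743e+01,  6.43073232e-02,
        2.03985872e-02, -7.82310894e-05]), 'ee_pos': array([ 156.91271728, -604.80890899,  222.44576782]), 'orientation': array([-3.11587982e+00, -3.97486372e-01,  5.26724945e-05]), 'ft_force': array([-0.14786822,  0.86578133,  0.17492521]), 'moment': array([ 0.0190058 ,  0.04197585, -0.01208912]), 'grasp_force': 0.0, 'width': 87.99079516011955}
```

View pics/a.png

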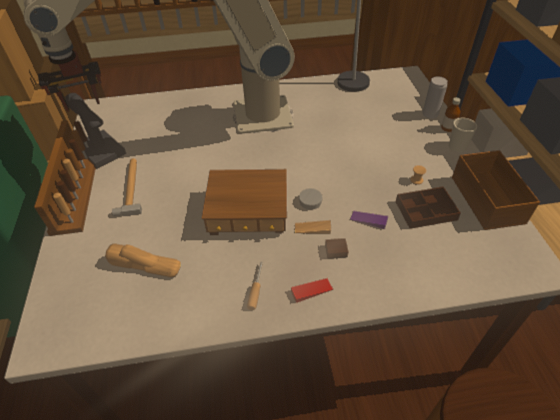

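View pics/b.png

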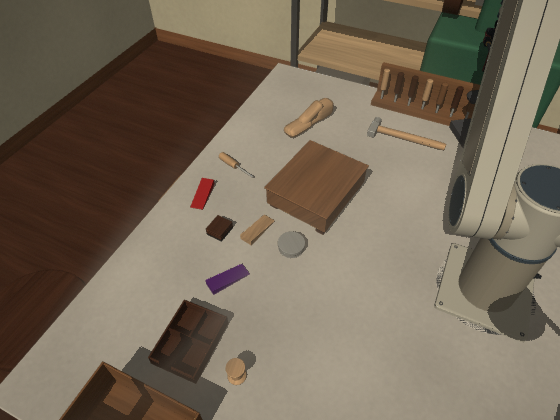

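The plain wooden wedge is at scene (313,227) and side (257,229). The look-alikes are purple at scene (369,218) and red at scene (311,290). By the description, plain wood is the right one. I'll check it in a close crop showing both views.

```bash
python3 - <<'E'
from h import *
a=cv2.imread("pics/a.png")[160:260,195:355];b=cv2.imread("pics/b.png")[135:265,205:375]
f=lambda i:cv2.resize(i,None,fx=4.5,fy=4.5,interpolation=cv2.INTER_CUBIC)
A=cv2.resize(a,(640,400),interpolation=cv2.INTER_CUBIC);B=cv2.resize(b,(680,520),interpolation=cv2.INTER_CUBIC)
cv2.imwrite("pics/ca.png",A);cv2.imwrite("pics/cb.png",B)
E
```

```text
(no output)
```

View pics/ca.png

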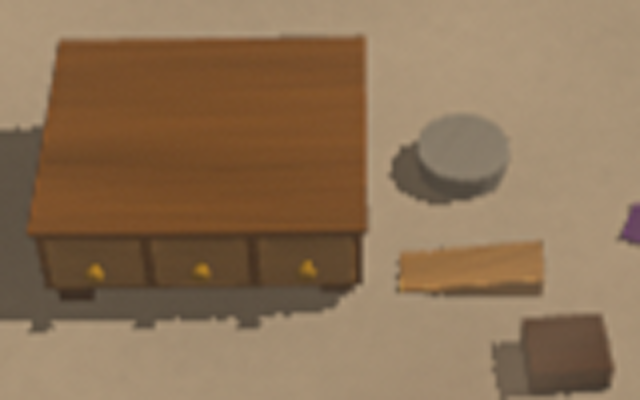

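View pics/cb.png

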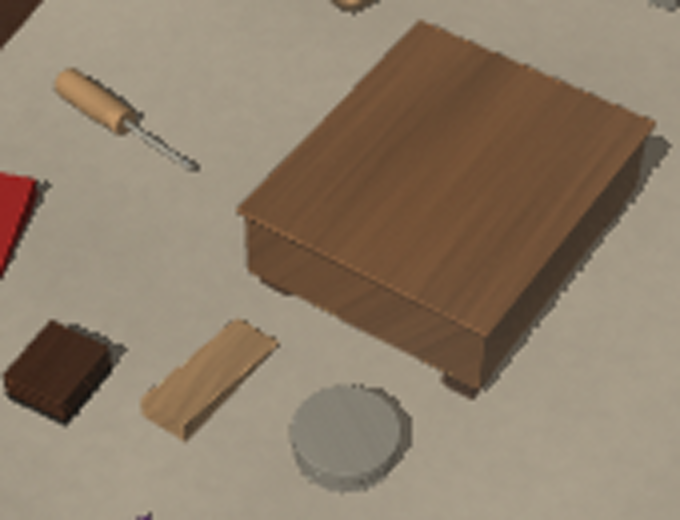

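Both crops show the plain wedge with its thin end towards the chest. In the scene crop it spans columns 400 to 543. In the side crop its thin end is at (238,320)–(279,345) and its thick end at (142,402)–(186,440). Next I fit the poses from these corners.

```bash
python3 - <<'E'
from h import *
from scipy.optimize import least_squares
a=snap("scene");b=snap("side")
S=lambda u,v:(a,195+(u-1.5)/4,160+(v-1.5)/4); T=lambda u,v:(b,205+(u-1.5)/4,135+(v-1.5)/4)
lid=[((-104,-124,92),S(58,40)),((-104,124,92),S(366,37)),((104,124,92),S(367,233)),((104,-124,92),S(29,233)),
((104,-124,92),T(421,20)),((-104,-124,92),T(655,124)),((-104,124,92),T(487,335)),((104,124,92),T(238,211))]
w=[((-20,-55,3),S(400,251)),((20,-55,0),S(399,292)),((-20,55,20),S(543,241)),((20,55,0),S(543,295)),
((20,-55,3),T(238,320)),((-20,-55,3),T(279,345)),((20,55,20),T(142,402)),((-20,55,0),T(186,440))]
for n,P in(("chest",lid),("wedge",w)):
    def f(p):
        c,s=np.cos(p[2]),np.sin(p[2]);o=[]
        for q,(d,u,v) in P:
            o+=list(proj(d,[p[0]+c*q[0]-s*q[1],p[1]+s*q[0]+c*q[1],q[2]])-[u,v])
        return np.array(o)
    r=least_squares(f,[500,0,0],x_scale=[10,10,.1],loss="soft_l1")
    print(n,r.x.round(3),f(r.x).round(1).reshape(-1,2).tolist())
    c,s=np.cos(r.x[2]),np.sin(r.x[2])
    for l in ([80,100],[-80,100]) if n=="chest" else ([0,55],[0,-55]): print(l,r.x[0]+c*l[0]-s*l[1],r.x[1]+s*l[0]+c*l[1])
for d,n,t in((a,"scene","tin"),(a,"scene","heel")):
    x=cams.boxes_of(n,t)[0]; print(t,ray(d,*x["rect"][:2],13))
E
```

```text
chest [ 5.18471e+02 -1.11135e+02 -1.59000e-01] [[0.1, -0.7], [0.0, -1.1], [0.3, -1.5], [-0.8, -0.4], [-0.7, -0.4], [0.2, -0.6], [-0.3, 0.2], [-1.0, -0.6]]
[80, 100] 613.3159593847466 -25.086257735871797
[-80, 100] 455.340303208903 0.2848292690559191
wedge [ 6.20839e+02  7.74620e+01 -2.01000e-01] [[0.0, -0.6], [-0.0, -0.3], [-0.1, -1.0], [-0.1, -0.3], [-0.4, -0.6], [0.1, -0.5], [-0.8, -0.7], [-0.3, 0.9]]
[0, 55] 631.8108219461259 131.3564874027668
[0, -55] 609.868020647352 23.567278892997464
tin [ 489.14699879 -121.82444377   13.        ]
heel [719.22097591 129.8526786   13.        ]
```

Both fits hold to within about 1.5 px. The short foot is at (613,-25). In the chest frame the wedge lies at x -9, y +102 mm from it, with a relative yaw of -0.04. Next I turn the tool so its x axis lies along the wedge's +y, shutting the fingers as it turns.

move_arm:
  steps:
    - [[0,0,0],-1,1]
    - [[0,0,0],-1,1]
    - [[0,0,0],-1,1]
    - [[0,0,0],-1,1]
    - [[0,0,0],-1,1]
    - [[0,0,0],-1,1]
    - [[0,0,0],-1,1]
    - [[0,0,0],-1,1]
    - [[0,0,0],-1,1]
    - [[0,0,0],-1,1]
    - [[0,0,0],-1,1]
    - [[0,0,0],-1,1]
    - [[0,0,0],-0.8,1]
    - [[0,0,0],0,1]

```text
t: 1.67
ee_pos: [156.9, -604.9, 222.7]
orientation: [-2.43, -1.992, -0.0]
ft_force: [0.2, 0.1, 0.4]
width: 0.9
grasp_force: 0.0
```

move_arm:
  steps:
    - [[1,0.5,0],0,1]
    - [[1,0.5,0],0,1]
    - [[1,0.5,0],0,1]
    - [[1,0.5,0],0,1]
    - [[1,0.5,0],0,1]
    - [[1,0.5,0],0,1]
    - [[1,0.5,0],0,1]
    - [[1,0.5,0],0,1]
    - [[1,0.5,0],0,1]
    - [[1,0.5,0],0,1]
    - [[1,0.5,0],0,1]
    - [[1,0.5,0],0,1]
    - [[1,0.5,0],0,1]
    - [[1,0.5,0],0,1]
    - [[1,0.5,0],0,1]
    - [[1,0.5,0],0,1]
    - [[1,0.5,0],0,1]
    - [[1,0.5,0],0,1]
    - [[0,0,0],0,1]
    - [[0,0,0],0,1]

```text
t: 3.33
ee_pos: [467.5, -207.8, 222.7]
orientation: [2.431, 1.99, -0.0]
ft_force: [0.2, -0.2, 0.2]
width: 0.2
grasp_force: 0.0
```

move_arm:
  steps:
    - [[0.93,0.47,0.45],0,1]
    - [[0.93,0.47,0.45],0,1]
    - [[0.93,0.47,0.45],0,1]
    - [[0.93,0.47,0.45],0,1]
    - [[0.93,0.47,0.45],0,1]
    - [[0.93,0.47,0.45],0,1]
    - [[0.93,0.47,0.45],0,1]
    - [[0.93,0.47,0.45],0,1]
    - [[0.93,0.47,0.45],0,1]
    - [[0,0,0.2],0,1]
    - [[0,0,0],0,1]
    - [[0,0,0],0,1]

```text
t: 4.33
ee_pos: [611.2, -25.7, 116.1]
orientation: [-2.433, -1.987, 0.002]
ft_force: [-0.9, 0.0, 0.2]
width: 0.2
grasp_force: 0.0
```

move_arm:
  steps:
    - [[0,0,0.3],0,1]
    - [[0,0,0.3],0,1]
    - [[0,0,0.2],0,1]
    - [[0,0,0.1],0,1]
    - [[0,0,0.1],0,1]
    - [[0,0,0.05],0,1]
    - [[0,0,0.05],0,1]
    - [[0,0,0.05],0,1]
    - [[0,0,0.03],0,1]
    - [[0,0,0],0,1]
    - [[0,0,0],0,1]
    - [[0,0,0],0,1]

```text
t: 5.33
ee_pos: [612.2, -24.6, 87.0]
orientation: [2.432, 1.989, 0.0]
ft_force: [1.9, -0.1, 0.8]
width: 0.4
grasp_force: 0.8
```

move_arm:
  steps:
    - [[0,0,0.04],0,1]
    - [[0,0,0.03],0,1]
    - [[0,0,0],0,1]
    - [[0,0,0],0,1]
    - [[0,0,0],0,1]

```text
t: 5.75
ee_pos: [612.5, -24.5, 85.7]
orientation: [2.432, 1.988, 0.001]
ft_force: [0.7, 1.7, 5.0]
width: 0.6
grasp_force: 2.7
```

```bash
python3 - <<'E'
from h import *
print(ctrl.get_obs()["ft_force"])
b=snap("side");B=cv2.resize(b["image"][135:265,205:375,::-1],(680,520),interpolation=cv2.INTER_CUBIC);cv2.imwrite("pics/p1.png",B)
print([ctrl.get_obs()[k] for k in("ft_force","ee_pos")])
E
```

```text
[0.71045641 1.68284586 4.96049556]
[array([1.50330541, 0.64351467, 4.74585916]), array([612.54878763, -24.48056547,  85.70512143])]
```

View pics/p1.png

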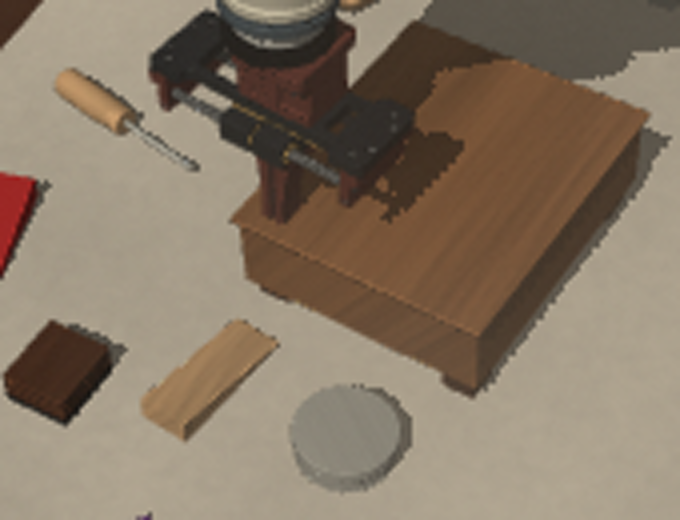

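The press rocked the chest: its near lid corner moved from (240,212) to (232,218) under 5 N. Next I lift off and go round to the wedge's thick end.

move_arm:
  steps:
    - [[0,0,-0.3],0,1]
    - [[0,0,-0.6],0,1]
    - [[0,0,-0.5],0,1]
    - [[0.9,-0.06,0],0,1]
    - [[0.9,-0.06,0],0,1]
    - [[0.9,-0.06,0],0,1]
    - [[0.9,-0.06,0],0,1]
    - [[0.9,-0.06,0],0,1]
    - [[0.9,-0.06,0],0,1]
    - [[0.9,-0.06,0],0,1]
    - [[0.9,-0.06,0],0,1]
    - [[0.1,0,0],0,1]
    - [[0,0,0],0,1]
    - [[0,0,0],0,1]

```text
t: 6.97
ee_pos: [636.2, 156.2, 120.3]
orientation: [2.432, 1.989, -0.001]
ft_force: [0.7, 0.1, -0.3]
width: 0.3
grasp_force: 0.0
```

```bash
python3 - <<'E'
from h import *
a=snap("scene");cv2.imwrite("pics/p2.png",cv2.resize(a["image"][150:260,195:375,::-1],(720,440),interpolation=cv2.INTER_CUBIC))
o=ctrl.get_obs();print(o["ee_pos"],o["orientation"],o["ft_force"])
E
```

```text
[636.2099682  155.763118   120.25348215] [-2.43244036e+00 -1.98814262e+00  1.10588793e-03] [ 0.09698881 -0.02727615 -0.68037361]
```

View pics/p2.png

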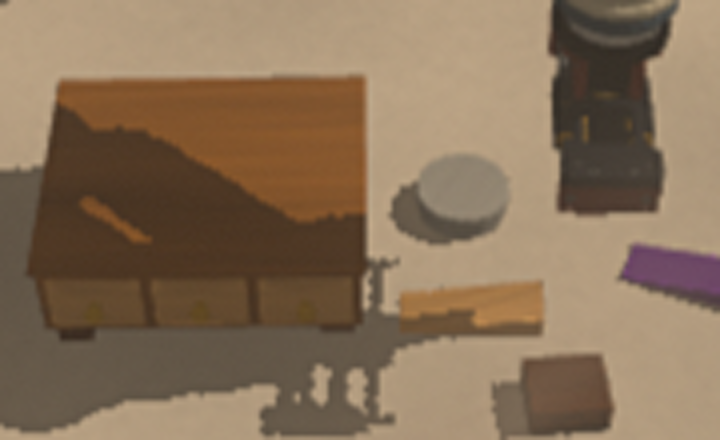

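The chest has rocked back to its place and the wedge is untouched (crop columns 400 to 543). The purple piece at column 622 and beyond clears the fingers. I go down next.

move_arm:
  steps:
    - [[0,0,0.7],0,1]
    - [[0,0,0.7],0,1]
    - [[0,0,0.7],0,1]
    - [[0,0,0.7],0,1]
    - [[0,0,0.6],0,1]
    - [[0,0,0.5],0,1]
    - [[0,0,0.3],0,1]
    - [[0,0,0.25],0,1]
    - [[0,0,0],0,1]
    - [[0,0,0],0,1]

```text
t: 7.85
ee_pos: [636.7, 156.7, 9.0]
orientation: [2.432, 1.989, 0.0]
ft_force: [-0.5, 0.0, 0.0]
width: 0.3
grasp_force: 0.0
```

move_arm:
  steps:
    - [[-0.2,0,0],0,1]
    - [[-0.2,0,0],0,1]
    - [[-0.2,0,0],0,1]
    - [[-0.2,0,0],0,1]
    - [[-0.2,0,0],0,1]
    - [[-0.2,0,0],0,1]
    - [[-0.2,0,0],0,1]
    - [[-0.2,0,0],0,1]
    - [[0,0,0],0,1]

```text
t: 8.6
ee_pos: [628.2, 116.4, 8.8]
orientation: [-2.433, -1.988, 0.001]
ft_force: [-0.3, -0.1, 0.1]
width: 0.5
grasp_force: 0.0
```

move_arm:
  steps:
    - [[-0.2,0,0],0,1]
    - [[-0.2,0,0],0,1]
    - [[-0.2,0,0],0,1]
    - [[-0.2,0,0],0,1]
    - [[-0.2,0,0],0,1]
    - [[0,0,0],0,1]
    - [[0,0,0],0,1]

```text
t: 9.18
ee_pos: [623.5, 92.5, 8.9]
orientation: [-2.433, -1.988, 0.0]
ft_force: [-0.8, 0.0, -0.0]
width: 0.3
grasp_force: 0.0
```

```bash
python3 - <<'E'
from h import *
b=snap("side");B=cv2.resize(b["image"][135:265,205:375,::-1],(680,520),interpolation=cv2.INTER_CUBIC);cv2.imwrite("pics/p3.png",B)
E
```

```text
(no output)
```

View pics/p3.png

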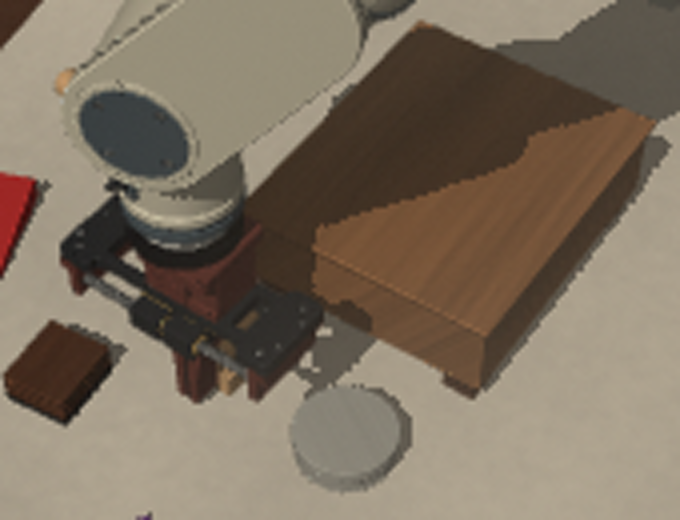

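The wedge is moving ahead of the fingers: its thick end shows at about (228,378), right beside the fingertips at (190,385). I continue in small steps.

move_arm:
  steps:
    - [[-0.1,0,0],0,1]
    - [[-0.1,0,0],0,1]
    - [[-0.1,0,0],0,1]
    - [[-0.1,0,0],0,1]
    - [[0,0,0],0,1]
    - [[0,0,0],0,1]

```text
t: 9.73
ee_pos: [621.6, 82.9, 8.9]
orientation: [2.432, 1.988, -0.0]
ft_force: [-0.2, -0.0, 0.6]
width: 0.4
grasp_force: 0.0
```

move_arm:
  steps:
    - [[-0.08,0,0],0,1]
    - [[0,0,0],0,1]
    - [[0,0,0],0,1]

```text
t: 9.98
ee_pos: [621.2, 81.1, 8.9]
orientation: [2.432, 1.988, -0.0]
ft_force: [0.2, 1.0, -0.6]
width: 0.5
grasp_force: 0.0
```

move_arm:
  steps:
    - [[-0.06,0,0],0,1]
    - [[0,0,0],0,1]
    - [[0,0,0],0,1]

```text
t: 10.23
ee_pos: [620.9, 79.7, 8.9]
orientation: [-2.432, -1.989, 0.0]
ft_force: [-0.3, 0.1, -0.1]
width: 0.4
grasp_force: 0.0
```

move_arm:
  steps:
    - [[-0.08,0,0],0,1]
    - [[0,0,0],0,1]
    - [[0,0,0],0,1]

```text
t: 10.48
ee_pos: [620.5, 77.6, 8.9]
orientation: [-2.432, -1.988, 0.0]
ft_force: [-0.5, 0.2, 0.3]
width: 0.8
grasp_force: 0.0
```

move_arm:
  steps:
    - [[-0.06,0,0],0,1]
    - [[0,0,0],0,1]
    - [[0,0,0],0,1]

```text
t: 10.73
ee_pos: [620.2, 76.2, 8.9]
orientation: [-2.432, -1.988, 0.0]
ft_force: [-0.5, -0.4, 0.2]
width: 0.3
grasp_force: 0.1
```

move_arm:
  steps:
    - [[-0.06,0,0],0,1]
    - [[0,0,0],0,1]
    - [[0,0,0],0,1]

```text
t: 10.98
ee_pos: [620.0, 74.8, 8.9]
orientation: [-2.432, -1.988, 0.0]
ft_force: [-0.1, 0.2, 0.2]
width: 0.3
grasp_force: 0.3
```

move_arm:
  steps:
    - [[-0.06,0,0],0,1]
    - [[0,0,0],0,1]
    - [[0,0,0],0,1]

```text
t: 11.23
ee_pos: [619.7, 73.6, 8.9]
orientation: [-2.432, -1.988, -0.0]
ft_force: [0.5, 3.0, 0.1]
width: 0.5
grasp_force: 1.5
```

Contact force is starting to show at the expected place. I push towards about 8 N.

move_arm:
  steps:
    - [[-0.04,0,0],0,1]
    - [[0,0,0],0,1]
    - [[0,0,0],0,1]

```text
t: 11.48
ee_pos: [619.7, 73.0, 9.0]
orientation: [-2.432, -1.988, -0.001]
ft_force: [0.2, 6.1, -0.3]
width: 0.9
grasp_force: 2.8
```

move_arm:
  steps:
    - [[-0.03,0,0],0,1]
    - [[0,0,0],0,1]
    - [[0,0,0],0,1]

```text
t: 11.73
ee_pos: [619.6, 72.7, 9.0]
orientation: [-2.432, -1.988, -0.002]
ft_force: [0.5, 8.4, -0.8]
width: 0.7
grasp_force: 3.8
```

It is snug at 8.4 N. Next I back off, lift, and go to the corner.

move_arm:
  steps:
    - [[0.3,0,0],0,1]
    - [[0.5,0,0],0,1]
    - [[0,0,-0.8],0,1]
    - [[0,0,-0.9],0,1]
    - [[0,0,-0.9],0,1]
    - [[0,0,-0.9],0,1]
    - [[0,0,-0.8],0,1]
    - [[-0.9,0.1,0],0,1]
    - [[-0.9,0.1,0],0,1]
    - [[-0.9,0.1,0],0,1]
    - [[-0.9,0.1,0],0,1]
    - [[-0.9,0.1,0],0,1]
    - [[-0.2,0,0],0,1]
    - [[0,0,0],0,1]
    - [[0,0,0],0,1]

```text
t: 12.98
ee_pos: [612.4, -25.8, 116.4]
orientation: [-2.432, -1.988, -0.0]
ft_force: [-0.9, 0.2, -0.1]
width: 0.7
grasp_force: 0.0
```

move_arm:
  steps:
    - [[0,0,0.3],0,1]
    - [[0,0,0.3],0,1]
    - [[0,0,0.1],0,1]
    - [[0,0,0.05],0,1]
    - [[0,0,0],0,1]
    - [[0,0,0],0,1]

```text
t: 13.48
ee_pos: [612.2, -26.1, 97.5]
orientation: [-2.432, -1.989, 0.0]
ft_force: [0.5, 0.6, 0.0]
width: 0.3
grasp_force: 0.0
```

move_arm:
  steps:
    - [[0,0,0.1],0,1]
    - [[0,0,0.08],0,1]
    - [[0,0,0.06],0,1]
    - [[0,0,0],0,1]
    - [[0,0,0],0,1]

```text
t: 13.9
ee_pos: [612.4, -26.4, 92.4]
orientation: [2.432, 1.988, 0.001]
ft_force: [-1.8, 0.1, 6.3]
width: 0.3
grasp_force: 3.0
```

move_arm:
  steps:
    - [[0,0,0.04],0,1]
    - [[0,0,0],0,1]
    - [[0,0,0],0,1]

```text
t: 14.15
ee_pos: [612.4, -26.4, 92.2]
orientation: [2.432, 1.988, 0.001]
ft_force: [-3.9, 0.1, 13.0]
width: 0.4
grasp_force: 6.5
```

13 N with almost no sink, so the chest is firm and level. I hold briefly, release, and retreat.

move_arm:
  steps:
    - [[0,0,0],0,1]
    - [[0,0,0],0,1]
    - [[0,0,0],0,1]
    - [[0,0,0],0,1]
    - [[0,0,0],0,1]
    - [[0,0,0],0,1]
    - [[0,0,-0.1],0,1]
    - [[0,0,-0.3],0,1]
    - [[0,0,-0.8],0,1]
    - [[0,0,-0.9],0,1]
    - [[0,0,-0.9],0,1]
    - [[0,0,-0.9],0,1]
    - [[0,0.9,-0.5],0,1]
    - [[-0.9,0.9,0],0,1]
    - [[-0.9,0.9,0],0,1]
    - [[-0.9,0.9,0],0,1]
    - [[-0.9,0.5,0],0,1]
    - [[0,0,0],0,1]
    - [[0,0,0],0,1]

```text
t: 15.73
ee_pos: [694.7, -136.2, 200.4]
orientation: [-2.434, -1.986, 0.0]
ft_force: [-1.3, 0.8, 0.3]
width: 0.3
grasp_force: 0.0
```

```bash
python3 - <<'E'
from h import *
b=snap("side");B=cv2.resize(b["image"][135:265,205:375,::-1],(680,520),interpolation=cv2.INTER_CUBIC);cv2.imwrite("pics/p4.png",B)
E
```

```text
(no output)
```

View pics/p4.png

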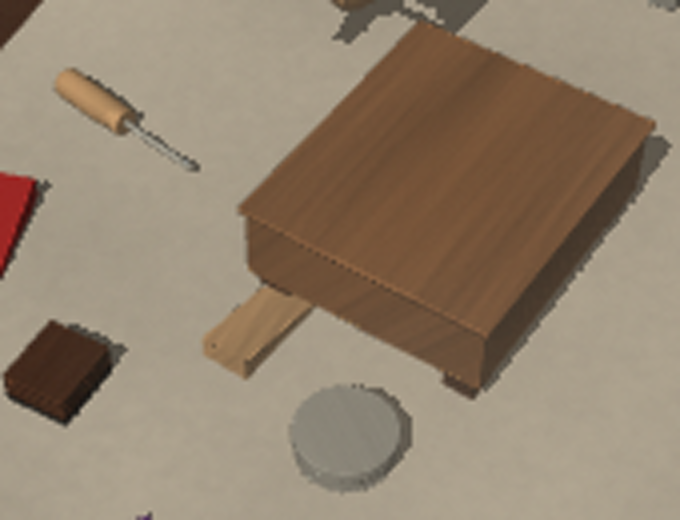

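The wedge lies under the short foot with its thick end at (204,340)–(247,378). The chest is level, its lid corner back at (240,212), and the other things are unmoved.

```bash
python3 -c "
from workcell import ctrl
print(ctrl.close_job())"
```

```text
the job is handed in; nothing more can be done
None
```

I handed the job in: the chest rocked under the first press, the wedge went snug at about 8 N, and the chest then held level under about 13 N on the same corner; the hand-in returned no verdict.

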